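# Weigh in the upright lock boxes

### The job

Weigh in the boxed locks: set the empty tray squarely on the middle of the scale's platform, press the small tare button once it stands there, then fetch every white box that stands in the slotted rack, lay them side by side on the tray's floor, and when all are in press the large record button. The boxes sit too tightly to be gripped, so one at a time tip each forward by its top edge until it leans on the rest bar, then take it by its sides; never pull a box straight up out of its slot. Put right whatever gets shifted or dropped: at the end all boxes lie in the tray and the tray is still centred on the scale.

Things in the scene. Friction and masses are not known exactly. Their poses are not given: they have to be found in the camera images.
- rack: Fixed plywood rack, 171 mm wide (y). Origin: on the bench under the middle of the slots' front edge; +x to the rack's back, y along the row, z up. Base board 8 mm thick, x=-95 to +63 mm. Four slots centred at y=-63, -21, +21, +63 mm, each 39 mm wide between 3 mm dividers (x=2 to 55 mm, up to z=88 mm). Each holds one upright box (top at z=113 mm) or is empty.
- rack_back (a point): Middle of the top edge of the rack's low back panel (4 mm thick, at rack x=60, z=68 mm). Above it the upper rear face of a standing box (at rack x=56 mm) is bare, with 40 mm of room behind, so it can be hooked from behind and pulled forward (-x of the rack); past about 28 degrees it falls on by itself.
- rack_rest (a point): Middle of the round wooden rest bar's axis, in front of the slots (12 mm thick, along the rack's y; at rack x=-73, z=30 mm). A tipped box turns about its lower front edge, held by a 2 mm high lip, and leans on the bar about 70 degrees from upright, its sides bare in front of the dividers. Two tipped neighbours stand only 6 mm apart.
- tray: Loose aluminium tray, 0.2 kg, 128 (x) by 186 mm (y), walls 20 mm high and 4 mm thick, floor 4 mm; origin: centre of its underside, z up. It is carried by one upright handle at the middle of its far (+x) long wall: centred at x=+66 mm, y=0, 12 mm thick in x, 50 mm wide in y, top 98 mm above the underside, so its top 36 mm stand clear above boxes in the tray. Starts empty on the bench.
- scale: Fixed bench scale. Origin: on the bench under the middle of its steel platform, z up. Platform 120 mm (x) by 150 mm (y), top at z=35 mm, does not sink. The grey body carries a lower control panel beyond the -y side of the platform (body from y=-150 to +75 mm, top z=21 mm) with a display, the record button and the tare button in a row.
- platform (a point): Centre of the top of the scale's platform, axes as the scale's.
- tare_top (a point): Centre of the top of the tare button: the small white round button (18 mm across) at the +x end of the scale's panel; press straight down, full travel 6 mm at about 4 N, springs back.
- tare (a joint): Travel of the tare button in m: 0 up, 0.006 fully down; counts as pressed beyond 0.004.
- record_top (a point): Centre of the top of the record button: the large white round button (28 mm across) in the middle of the panel, between display and tare button, 43 mm from the latter; same travel and force.
- record (a joint): Travel of the record button in m: 0 up, 0.006 fully down; counts as pressed beyond 0.004.
- box_0: White closed cardboard box of a lock, about 0.12 kg, 55 mm (its x) by 36 mm (its y) by 105 mm (its z, the long axis); all boxes are alike. Origin: centre of the 55 x 36 mm end it stands on in the rack, where its x points to the rack's back, y along the row, z up. Two or three of the four boxes are there (absent: None).
- box_0_center (a point): Centre of that box (52.5 mm along the box's z from its origin), axes as the box's.
- box_1: White closed cardboard box of a lock, about 0.12 kg, 55 mm (its x) by 36 mm (its y) by 105 mm (its z, the long axis); all boxes are alike. Origin: centre of the 55 x 36 mm end it stands on in the rack, where its x points to the rack's back, y along the row, z up. Two or three of the four boxes are there (absent: None).
- box_1_center (a point): Centre of that box (52.5 mm along the box's z from its origin), axes as the box's.
- box_2: White closed cardboard box of a lock, about 0.12 kg, 55 mm (its x) by 36 mm (its y) by 105 mm (its z, the long axis); all boxes are alike. Origin: centre of the 55 x 36 mm end it stands on in the rack, where its x points to the rack's back, y along the row, z up. Two or three of the four boxes are there (absent: None).
- box_2_center (a point): Centre of that box (52.5 mm along the box's z from its origin), axes as the box's.
- box_3: White closed cardboard box of a lock, about 0.12 kg, 55 mm (its x) by 36 mm (its y) by 105 mm (its z, the long axis); all boxes are alike. Origin: centre of the 55 x 36 mm end it stands on in the rack, where its x points to the rack's back, y along the row, z up. Two or three of the four boxes are there (absent: None).
- box_3_center (a point): Centre of that box (52.5 mm along the box's z from its origin), axes as the box's.

How it is judged:
On the way, in this order (a step that is already met when the one before it is completed fails the run):
1. the empty tray stands let go, centred on the scale, the tare button not pressed (x of tray in the frame of platform between -0.025 and 0.025 m and y of tray in the frame of platform between -0.025 and 0.025 m and z of tray in the frame of platform between -0.006 and 0.006 m and angle between tray's own z axis and vertical below 0.06 rad and linear speed of tray below 0.02 m/s and horizontal distance between each of box_0_center, box_1_center, box_2_center, box_3_center and tray above 0.11 m and contact force between the fingers and tray below 0.2 N and value of joint tare below 0.002 m), for 0.2 s.
2. the tare button is pressed down with the tray empty on the scale (x of tray in the frame of platform between -0.025 and 0.025 m and y of tray in the frame of platform between -0.025 and 0.025 m and z of tray in the frame of platform between -0.006 and 0.006 m and angle between tray's own z axis and vertical below 0.06 rad and linear speed of tray below 0.02 m/s and horizontal distance between each of box_0_center, box_1_center, box_2_center, box_3_center and tray above 0.11 m and value of joint tare above 0.004 m), for 0.1 s.
3. with all boxes lying in the tray on the scale, the record button is pressed down (x of tray in the frame of platform between -0.025 and 0.025 m and y of tray in the frame of platform between -0.025 and 0.025 m and z of tray in the frame of platform between -0.006 and 0.006 m and angle between tray's own z axis and vertical below 0.06 rad and linear speed of each of tray, box_0, box_1, box_2, box_3 below 0.02 m/s and x of box_0_center in the frame of tray between -0.045 and 0.045 m and y of box_0_center in the frame of tray between -0.075 and 0.075 m and z of box_0_center in the frame of tray between 0.012 and 0.037 m and angle between box_0's own z axis and vertical between 1.43 and 1.71 rad and x of box_1_center in the frame of tray between -0.045 and 0.045 m and y of box_1_center in the frame of tray between -0.075 and 0.075 m and z of box_1_center in the frame of tray between 0.012 and 0.037 m and angle between box_1's own z axis and vertical between 1.43 and 1.71 rad and x of box_2_center in the frame of tray between -0.045 and 0.045 m and y of box_2_center in the frame of tray between -0.075 and 0.075 m and z of box_2_center in the frame of tray between 0.012 and 0.037 m and angle between box_2's own z axis and vertical between 1.43 and 1.71 rad and x of box_3_center in the frame of tray between -0.045 and 0.045 m and y of box_3_center in the frame of tray between -0.075 and 0.075 m and z of box_3_center in the frame of tray between 0.012 and 0.037 m and angle between box_3's own z axis and vertical between 1.43 and 1.71 rad and value of joint record above 0.004 m), for 0.1 s.
At the end, for the whole second after the job is handed in: Every box present lies unstacked on the tray floor (centre within 45 mm in x, 75 mm in y of the tray's middle, under 37 mm above its underside, long axis level to 0.14 rad); tray level on the platform, within 25 mm of its middle each way; all at rest, buttons up (x of tray in the frame of platform between -0.025 and 0.025 m and y of tray in the frame of platform between -0.025 and 0.025 m and z of tray in the frame of platform between -0.006 and 0.006 m and angle between tray's own z axis and vertical below 0.06 rad and linear speed of each of tray, box_0, box_1, box_2, box_3 below 0.02 m/s and x of box_0_center in the frame of tray between -0.045 and 0.045 m and y of box_0_center in the frame of tray between -0.075 and 0.075 m and z of box_0_center in the frame of tray between 0.012 and 0.037 m and angle between box_0's own z axis and vertical between 1.43 and 1.71 rad and x of box_1_center in the frame of tray between -0.045 and 0.045 m and y of box_1_center in the frame of tray between -0.075 and 0.075 m and z of box_1_center in the frame of tray between 0.012 and 0.037 m and angle between box_1's own z axis and vertical between 1.43 and 1.71 rad and x of box_2_center in the frame of tray between -0.045 and 0.045 m and y of box_2_center in the frame of tray between -0.075 and 0.075 m and z of box_2_center in the frame of tray between 0.012 and 0.037 m and angle between box_2's own z axis and vertical between 1.43 and 1.71 rad and x of box_3_center in the frame of tray between -0.045 and 0.045 m and y of box_3_center in the frame of tray between -0.075 and 0.075 m and z of box_3_center in the frame of tray between 0.012 and 0.037 m and angle between box_3's own z axis and vertical between 1.43 and 1.71 rad and value of joint each of tare, record below 0.002 m); the robot touches nothing.
It fails at once if box_0 is lifted straight up out of its rack slot, still upright, instead of being tipped (x of box_0_center in the frame of rack between -0.065 and 0.065 m and y of box_0_center in the frame of rack between -0.09 and 0.09 m and z of box_0_center in the frame of rack above 0.085 m and angle between box_0's own z axis and vertical below 0.35 rad).
It fails at once if box_1 is lifted straight up out of its rack slot, still upright, instead of being tipped (x of box_1_center in the frame of rack between -0.065 and 0.065 m and y of box_1_center in the frame of rack between -0.09 and 0.09 m and z of box_1_center in the frame of rack above 0.085 m and angle between box_1's own z axis and vertical below 0.35 rad).
It fails at once if box_2 is lifted straight up out of its rack slot, still upright, instead of being tipped (x of box_2_center in the frame of rack between -0.065 and 0.065 m and y of box_2_center in the frame of rack between -0.09 and 0.09 m and z of box_2_center in the frame of rack above 0.085 m and angle between box_2's own z axis and vertical below 0.35 rad).
It fails at once if box_3 is lifted straight up out of its rack slot, still upright, instead of being tipped (x of box_3_center in the frame of rack between -0.065 and 0.065 m and y of box_3_center in the frame of rack between -0.09 and 0.09 m and z of box_3_center in the frame of rack above 0.085 m and angle between box_3's own z axis and vertical below 0.35 rad).
Of box_0, box_1, box_2, box_3 only 2 to 3 are there at a start; the rules pass over those that are not, and their reading is None.
At some moment in a run one of tray may be knocked a few centimetres aside while the robot is not near it.
Once in a run the grip may slacken for a moment while it holds something.
It also fails if it takes over 210 s, if anything falls off the work surface, if the arm or the gripper's body presses on something with over 40 N, if the wrist force passes 120 N, or if a joint passes its speed limit or range.

### The arm

A 7-joint arm with a two-finger parallel gripper is mounted at the origin on a cart in front of the work surface, level with it; the furniture and walls round the work are solid. World frame = base frame: x ahead of the robot, y to its left, z up, the work surface at z = 0. Lengths are in m, angles in rad, forces in N, time in s.
With the tool pointing down it reaches from about 0.4 to 0.875 m from the base axis. Payload 19.3 kg.
Tool frame: the origin (TCP) lies midway between the tips of the shut fingers; the grasp point (between the pads) lies 19 mm behind it; z points along the fingers, y is the line along which they close (so a half turn about z gives the same grasp; the last joint's range is limited). The gripper opens to 85 mm and grips with 20 to 120 N. Pads are 22 mm wide; open, the fingers measure 114 mm over their backs; the gripper's body (76 mm by 85 mm) begins 54 mm behind the grasp point. The pads swing forward as they close: fully open they stand 13 mm farther back than shut.
Start: joints at [-1.294, 0.521, -0.036, 1.599, 0.021, 1.021, -0.113], TCP at [0.212, 0.588, 0.231] pointing down, gripper open.
Joint ranges: [-2.91, 2.91], [-0.3, 2.13], [-1.5, 1.42], [0.17, 2.43], [-1.26, 4.41], [0.16, 1.93], [-2.52, 2.52]. Speed limits (rad/s): [1.89, 1.89, 2.39, 2.39, 3.01, 3.01, 3.01].

### API

Orientations are given as [roll, pitch, yaw] about the fixed x, y, z axes, in that order (R = Rz(yaw) Ry(pitch) Rx(roll)).
In Python, from workcell import bot, optics, workorder gives the robot as it stands (bot), with the cameras (optics) and the job (workorder).
- The arm moves only by the tool jog_arm, called after ">>>" as name(argument=value, ...), one argument or row to a line, values as JSON. Schema: {"type":"object","properties":{"motion":{"type":"array","items":{"type":"number"},"minItems":7,"maxItems":35},"squeeze":{"type":"number"},"only":{"type":"string"},"quiet":{"type":"boolean"},"lines":{"type":"string"}},"required":["motion"],"additionalProperties":false}. motion is one flat list of numbers that holds 1 to 5 rows one after another, with no inner brackets; each row has 7 numbers: the finger opening in m, then dx, dy, dz in a scale on which 1.0 is 80 cm, then a rotation vector rx, ry, rz in shares of 2 pi rad (1.0 is 2 pi rad); each row is the pose to reach, as a shift and turn from the pose commanded when the call began, along the tool's axes at that moment; what a row does not reach only later rows make up. A row lasts 1/8 s, in which the tool goes at most 0.0625 m and 0.188 rad, less where a joint would pass 70% of its speed; a pose out of reach is approached as far as the arm can. The fingers move at their own pace and stop on an object; squeeze is the grip in N (left out, the last holds). Time passes only in rows, so rows that do not move let the fingers close. The tool returns the time, the measured TCP pose, the force, the opening and the grip force at its end. only (a regular expression) keeps the lines of the reply that match it, lines (a string "A,B") keeps lines A to B, and quiet returns only ok. No shift or turn number may pass 1 either way. Input that does not fit is refused with a message, and nothing moves.
- bot.observe(): the state, without advancing time (a new reading comes with each control period).
- optics.grab_frame(name): name is "scene" or "top"; returns the picture (480x640x3 uint8, blue, green, red); there is no depth.
- optics.calibration(name): a dict with "vfov" (degrees; the focal length in pixels is half the picture's height over the tangent of half this angle, whatever the lens; pixels are square), "cx", "cy" (the principal point, pixels), "eye" and "attitude" of the camera in the world. Camera axes: x right, y down, z forward; pixel columns grow to the right and rows downward; lengths in m; the calibration is good to about 2 mm. A picture is of the moment at which its call begins. calibration takes no time and is no camera call.
- workorder.job_done(): hands the job in; it is judged then, once.
The state is a dict: "clock": time; "qpos": joint angles; "qd": joint speeds; "joint_efforts": joint torques, N m; "position": TCP position; "tool_rot": TCP orientation; "force": force on the tool from outside, world axes, zero at the start; "moment": the same for the moment, N m; "grip_width": finger opening in m; "finger_force": force on a finger pad.
Only numpy, scipy, OpenCV 4.12 (cv2) and the standard library are available. Lean on these libraries where they do the work, as an engineer would, in place of code of your own. Each camera call takes 0.05 s, during which the arm holds its last target. There are 200 camera calls.

## Working session

There is one attempt and no reset: what is moved stays moved. The work goes in short steps, Python scripts to look and compute and a tool call to move; the robot and the scene stay as the last step left them, time stands still between calls to the robot, and variables do not carry over. Pictures are saved under pics/ and viewed, at most 14 in all, crops included, and the job is handed in when it is done.

```bash
ls; mkdir -p pics; python3 - <<'E'
from workcell import bot, optics, workorder
import cv2
for n in("scene","top"):
    print(n,optics.calibration(n)); cv2.imwrite(f"pics/{n}0.png",optics.grab_frame(n))
print(bot.observe())
E
```

```text
pics
workcell.py
scene {'vfov': 53.42980641384202, 'cx': 307.09812983813896, 'cy': 241.5475897730286, 'eye': array([ 0.19523524, -0.72196914,  0.52397932]), 'attitude': array([-2.11593075,  0.01411683, -0.46919562])}
top {'vfov': 55.038829190428025, 'cx': 322.91985065137976, 'cy': 232.08548586854, 'eye': array([ 0.39206157, -0.04245172,  0.90335279]), 'attitude': array([-2.97683928, -0.00819313, -1.54180284])}
{'clock': 0.1, 'qpos': array([-1.29423921,  0.52191234, -0.03632395,  1.59992206,  0.02122762,
        1.0210968 , -0.11281957]), 'qd': array([-0.00098333, -0.00301861,  0.00163795, -0.00236627,  0.00314948,
        0.00192056, -0.0009541 ]), 'joint_efforts': array([ 4.32903646e-03, -9.28476977e+01,  1.98429443e+00, -3.70531476e+01,
        1.82291376e-02,  5.16032655e-03,  6.78832453e-05]), 'position': array([0.21234955, 0.58751958, 0.23081991]), 'tool_rot': array([-3.14064409e+00,  9.09128323e-05,  2.79481593e+00]), 'force': array([ 0.22640659,  0.42504294, -0.12183623]), 'moment': array([0.00241823, 0.00815162, 0.00310536]), 'finger_force': 0.0, 'grip_width': 0.08509793611343504}
```

View pics/top0.png

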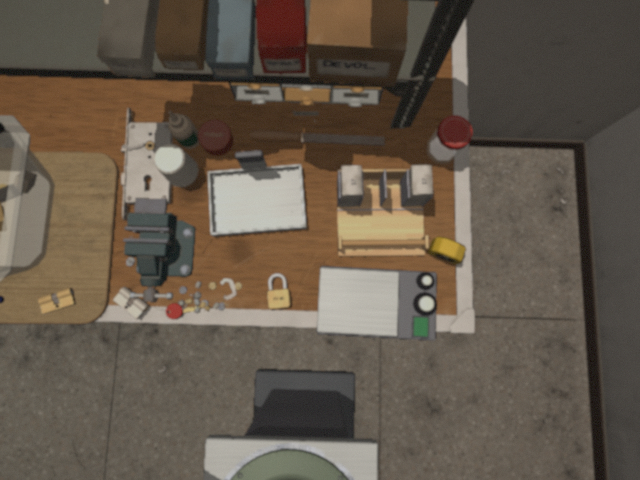

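View pics/scene0.png

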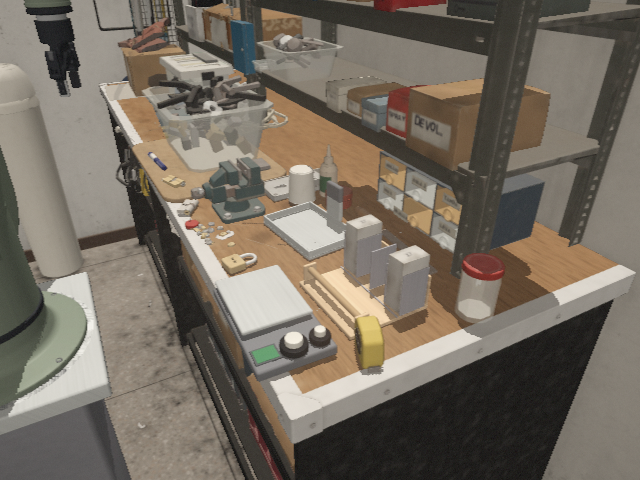

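The top view shows the tray at about (257,200) with its handle at (250,160). The rack is at about (383,210), with boxes in the two end slots at (350,185) and (418,185). The scale platform is at about (357,300), the tare button at (426,280) and the record button at (425,303). Next I'll measure on an enlarged crop.

```bash
cat > h.py <<'E'
import numpy as np, cv2
from scipy.spatial.transform import Rotation as R
from workcell import bot, optics, workorder
C={n:optics.calibration(n) for n in("scene","top")}
def K(n):
    c=C[n]; return 240/np.tan(np.radians(c["vfov"]/2)),c["cx"],c["cy"],R.from_euler("xyz",c["attitude"]).as_matrix(),c["eye"]
def ray(n,u,v,z):
    f,cx,cy,M,e=K(n); d=M@[(u-cx)/f,(v-cy)/f,1]; return e+d*(z-e[2])/d[2]
def proj(n,p):
    f,cx,cy,M,e=K(n); q=M.T@(np.array(p)-e); return np.array([cx+f*q[0]/q[2],cy+f*q[1]/q[2]])
def tool(target, rpy=None, cur=None):
    """shift/turn in tool axes from measured pose to target"""
    s=bot.observe(); M=R.from_euler("xyz",s["tool_rot"])
    d=M.inv().apply(np.array(target)-s["position"])
    r=np.zeros(3) if rpy is None else (M.inv()*R.from_euler("xyz",rpy)).as_rotvec()
    return d.round(4),r.round(4)
E
python3 - <<'E'
from h import *
im=cv2.imread("pics/top0.png")
c=cv2.resize(im[145:345,195:475],None,fx=2.857,fy=2.857,interpolation=cv2.INTER_CUBIC); cv2.imwrite("pics/crop1.png",cv2.convertScaleAbs(c,alpha=1.5))
for u,v in [(318,268),(398,270),(396,336),(318,332)]: print("plat",ray("top",u,v,.035))
for u,v in [(208,180),(303,167),(306,228),(211,235)]: print("tray",ray("top",u,v,.02))
E
```

```text
plat [ 0.46765409 -0.03809225  0.035     ]
plat [ 0.46836305 -0.18915006  0.035     ]
plat [ 0.34648278 -0.18573     0.035     ]
plat [ 0.34958497 -0.04172344  0.035     ]
tray [0.63653099 0.18470446 0.02      ]
tray [ 0.66912247 -0.00199814  0.02      ]
tray [ 0.54613888 -0.01227834  0.02      ]
tray [0.52677408 0.17121843 0.02      ]
```

View pics/crop1.png

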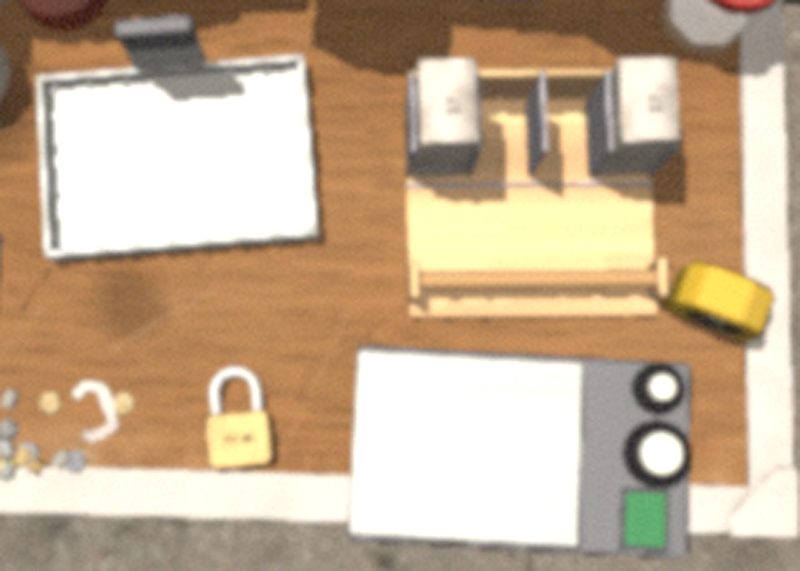

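```bash
python3 - <<'E'
from h import *
np.set_printoptions(precision=4,suppress=True)
def W(pts,z): return np.array([ray("top",195+a/2.857,145+b/2.857,z) for a,b in pts])
def show(n,pts,z):
    w=W(pts,z)[:,:2]; e=[np.linalg.norm(w[i]-w[(i+1)%len(w)]) for i in range(len(w))]
    d1=w[0]-w[1]; print(n,"c",w.mean(0),"edges",np.array(e),"yaw",np.degrees(np.arctan2(-d1[0],d1[1])), np.degrees(np.arctan2(-(w[3]-w[2])[0],(w[3]-w[2])[1])) if len(w)>3 else "")
show("plat",[(357,349),(583,361),(579,545),(350,535)],.035)
show("tray",[(38,75),(304,57),(319,238),(47,258)],.02)
show("handle",[(117,23),(188,15),(193,34),(126,40)],.098)
show("boxL",[(418,60),(477,57),(479,117),(419,117)],.113)
show("boxR",[(617,58),(677,58),(679,118),(619,118)],.113)
print("base front",W([(410,317),(657,316)],.008))
print("bar ends",W([(418,276),(658,274)],.036))
print("tare",W([(661,387)],.033),"rec",W([(662,454)],.033))
# scene cross check
for n,(u,v) in dict(tare=(320,332),rec=(293,341)).items(): print(n,[ray("scene",u,v,z) for z in(.021,.033,.045)])
E
python3 - <<'E'
import cv2
im=cv2.imread("pics/scene0.png")
cv2.imwrite("pics/crop2.png",cv2.resize(im[190:385,205:445],None,fx=3,fy=3,interpolation=cv2.INTER_CUBIC))
E
```

```text
plat c [ 0.4078 -0.1156] edges [0.1495 0.1189 0.148  0.1203] yaw -1.339622785763227 -0.8082503945109937
tray c [0.5999 0.0859] edges [0.185  0.1285 0.1849 0.1291] yaw 5.8355161603725545 6.014375531588407
handle c [0.6646 0.0924] edges [0.0454 0.0131 0.0427 0.0128] yaw 8.56282313196001 7.166217043659627
boxL c [ 0.6267 -0.0936] edges [0.0369 0.0386 0.0372 0.0367] yaw 4.830235547699791 1.7883807466004669
boxR c [ 0.6305 -0.218 ] edges [0.0376 0.0387 0.0373 0.0386] yaw 1.8109159765930274 1.7880017369429162
base front [[ 0.4947 -0.0773  0.008 ]
 [ 0.5005 -0.2465  0.008 ]]
bar ends [[ 0.5191 -0.0809  0.036 ]
 [ 0.5253 -0.241   0.036 ]]
tare [[ 0.4504 -0.2431  0.033 ]] rec [[ 0.4067 -0.2434  0.033 ]]
tare [array([ 0.4594, -0.2293,  0.021 ]), array([ 0.4531, -0.2411,  0.033 ]), array([ 0.4468, -0.2528,  0.045 ])]
rec [array([ 0.4138, -0.2279,  0.021 ]), array([ 0.4086, -0.2397,  0.033 ]), array([ 0.4034, -0.2515,  0.045 ])]
```

View pics/crop2.png

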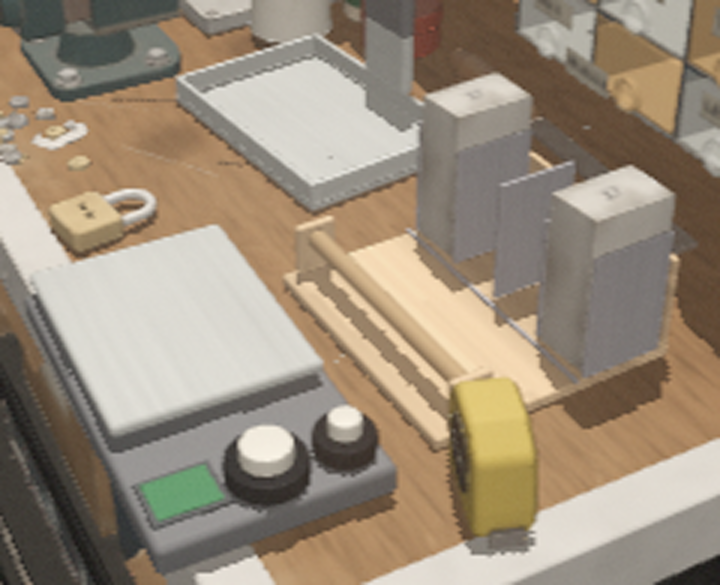

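```bash
cat >> h.py <<'E'
np.set_printoptions(precision=4,suppress=True)
def tri(a,b):
    """midpoint of the rays through top pixel a, scene pixel b, and their gap"""
    P=[];D=[]
    for n,(u,v) in(("top",a),("scene",b)):
        e=K(n)[4]; d=ray(n,u,v,0)-e; P.append(e); D.append(d/np.linalg.norm(d))
    t=np.linalg.lstsq(np.c_[D[0],-D[1]],P[1]-P[0],rcond=None)[0]
    x,y=P[0]+t[0]*D[0],P[1]+t[1]*D[1]; return (x+y)/2,np.linalg.norm(x-y)
E
python3 - <<'E'
from h import *
T=lambda a,b:(195+a/2.857,145+b/2.857)
S=lambda a,b:(205+a/3,190+b/3)
print("tare",tri(T(661,387),S(347,413))); print("rec",tri(T(662,454),S(267,440)))
print("boxL back-left top",tri(T(418,60),S(493,74)),"boxR back-right",tri(T(677,58),S(674,187)))
for p in[(-95,85.5,8),(-95,-85.5,8)]:print(p)
c,s=np.cos(.034),np.sin(.034); o=np.array([.5925,-.1587,0])
for y in(63,-63):
  for x,z in((0,113),(55,113),(0,8)):
    w=o+[c*x/1e3-s*y/1e3,s*x/1e3+c*y/1e3,z/1e3]; q=proj("top",w); q2=proj("scene",w); print(y,x,z,w,"topcrop",(q-[195,145])*2.857,"scenecrop",(q2-[205,190])*3)
print("devol box bottom front corner",tri((310,80),(408,150)), tri((387,83),(484,166)))
print(tool((.664,.092,.30),(np.pi,0,np.radians(95.9))))
E
```

```text
tare (array([ 0.4517, -0.2417,  0.0422]), np.float64(0.004033626528839249))
rec (array([ 0.408 , -0.2416,  0.043 ]), np.float64(0.0030491976840588287))
boxL back-left top (array([ 0.646 , -0.0747,  0.1069]), np.float64(0.00013737017165549385)) boxR back-right (array([ 0.6516, -0.2369,  0.1133]), np.float64(0.002723966423630082))
(-95, 85.5, 8)
(-95, -85.5, 8)
63 0 113 [ 0.5904 -0.0957  0.113 ] topcrop [450.5759 144.6222] scenecrop [433.6764 100.7863]
63 55 113 [ 0.6453 -0.0939  0.113 ] topcrop [449.2002  58.8333] scenecrop [510.0466  78.4755]
63 0 8 [ 0.5904 -0.0957  0.008 ] topcrop [439.7155 181.1469] scenecrop [428.3116 247.1706]
-63 0 113 [ 0.5946 -0.2217  0.113 ] topcrop [654.2988 144.0331] scenecrop [566.0047 202.0117]
-63 55 113 [ 0.6496 -0.2198  0.113 ] topcrop [650.6913  58.3676] scenecrop [647.9402 174.0215]
-63 0 8 [ 0.5946 -0.2217  0.008 ] topcrop [620.4427 180.5796] scenecrop [551.0297 358.8258]
devol box bottom front corner (array([ 0.7667, -0.0166,  0.1912]), np.float64(0.0026725434756521963)) (array([ 0.7883, -0.1596,  0.1947]), np.float64(0.05426287919240792))
(array([-0.5932, -0.3126, -0.0688]), array([-0.0008,  0.0006,  1.121 ]))
```

The manual's scale: shifts go in shares of 80 cm and turns go in shares of 2 pi rad. Converting my numbers, -0.2 m / 0.8 = -0.25, -0.069 m / 0.8 = -0.0863.

>>> jog_arm(
  motion=[0.085,0,0,-0.075,0,0,0,0.085,-0.0625,-0.0325,-0.0863,0,0,0,0.085,-0.125,-0.065,-0.0863,0,0,0,0.085,-0.1875,-0.0975,-0.0863,0,0,0,0.085,-0.25,-0.13,-0.0863,0,0,0],
  squeeze=60,
)

```text
clock: 0.72
position: [0.3662, 0.4204, 0.3002]
tool_rot: [-3.141, -0.0, 2.795]
force: [1.3, 0.3, -0.6]
grip_width: 0.0851
finger_force: 0.0
```

>>> jog_arm(
  motion=[0.085,-0.0625,-0.0325,0,0,0,0,0.085,-0.125,-0.065,0,0,0,0,0.085,-0.1875,-0.0975,0,0,0,0,0.085,-0.25,-0.13,0,0,0,0,0.085,-0.3125,-0.1625,0,0,0,0],
)

```text
clock: 1.35
position: [0.557, 0.2133, 0.3002]
tool_rot: [-3.141, -0.0, 2.795]
force: [1.2, 0.9, -0.3]
grip_width: 0.0853
finger_force: 0.0
```

>>> jog_arm(
  motion=[0.085,-0.0625,-0.0325,0,0,0,0.0239,0.085,-0.125,-0.065,0,0,0,0.0477,0.085,-0.1788,-0.0975,0,0,0,0.0716,0.085,-0.1788,-0.0983,0,0,0,0.0955,0.085,-0.1788,-0.0983,0,0,0,0.1194],
)

```text
clock: 1.98
position: [0.6639, 0.0914, 0.2996]
tool_rot: [-3.141, -0.0, 2.039]
force: [0.1, 0.1, -0.1]
grip_width: 0.0854
finger_force: 0.0
```

>>> jog_arm(
  motion=[0.085,0,0,0,0,0,0.0239,0.085,0,0,0,0,0,0.0477,0.085,0,0,0,0,0,0.059,0.085,0,0,0,0,0,0.059],
)

```text
clock: 2.48
position: [0.6638, 0.0924, 0.2999]
tool_rot: [-3.141, 0.0, 1.674]
force: [0.4, -1.1, 0.8]
grip_width: 0.0848
finger_force: 0.0
```

```bash
python3 -c "
from h import *
print(bot.observe()['qpos'],tool((.665,.0926,.066),(np.pi,0,np.radians(95.9))))"
```

```text
[-0.4815  0.5746  0.4218  1.3999 -0.239   1.2182  0.0664] (array([0.0002, 0.0014, 0.2339]), array([-0.0006,  0.0003,  0.0006]))
```

Scaled: 0.237 m / 0.8 = 0.2963, 0.21 m / 0.8 = 0.2625.

>>> jog_arm(
  motion=[0.085,0,0.0018,0.075,0,0,0,0.085,0,0.0018,0.15,0,0,0,0.085,0,0.0018,0.2125,0,0,0,0.085,0,0.0018,0.2625,0,0,0,0.085,0,0.0018,0.2963,0,0,0],
  squeeze=80,
)

```text
clock: 3.1
position: [0.6644, 0.0923, 0.0611]
tool_rot: [-3.14, -0.0, 1.676]
force: [0.7, -1.4, -0.4]
grip_width: 0.0853
finger_force: 0.0
```

>>> jog_arm(
  motion=[0,0,0,0,0,0,0,0,0,0,0,0,0,0,0,0,0,0,0,0,0,0,0,0,0,0,0,0,0,0,0,0,0,0,0],
  squeeze=80,
)

```text
clock: 3.72
position: [0.666, 0.0925, 0.0645]
tool_rot: [3.14, -0.0, 1.674]
force: [-1.1, 1.2, 8.2]
grip_width: 0.0109
finger_force: 79.2
```

```bash
python3 - <<'E'
from h import *
cv2.imwrite("pics/a.png",optics.grab_frame("scene"))
E
```

```text
(no output)
```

View pics/a.png

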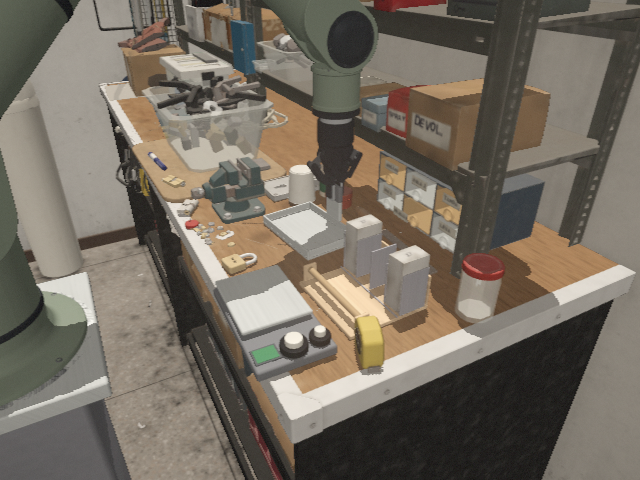

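The scene view shows the fingers closed on the tray handle at (335,190), opening 11 mm. I'll lift it, bring it toward the robot, then move sideways over the scale.

Scaled: -0.08 m / 0.8 = -0.1, -0.065 m / 0.8 = -0.0813.

>>> jog_arm(
  motion=[0,0,0,-0.0125,0,0,0,0,0,0,-0.0313,0,0,0,0,0,0,-0.0563,0,0,0,0,0,0,-0.0813,0,0,0,0,0,0,-0.1,0,0,0],
  squeeze=110,
)

```text
clock: 4.4
position: [0.6656, 0.0924, 0.1452]
tool_rot: [3.14, -0.0, 1.674]
force: [0.1, -0.2, -1.4]
grip_width: 0.0103
finger_force: 107.2
```

>>> jog_arm(
  motion=[0,0,0,-0.0125,0,0,0,0,0,-0.0375,-0.0125,0,0,0,0,0,-0.0875,-0.0125,0,0,0,0,0,-0.1375,-0.0125,0,0,0,0,0,-0.1875,-0.0125,0,0,0],
)

```text
clock: 5.03
position: [0.5147, 0.0768, 0.1534]
tool_rot: [-3.141, -0.0, 1.674]
force: [1.1, -0.0, -1.5]
grip_width: 0.0103
finger_force: 107.7
```

```bash
python3 -c "
from h import *
print(bot.observe()['qpos'],tool((.474,-.117,.15),(np.pi,0,np.radians(88.9))))"
```

```text
[-0.5465  0.4932  0.3838  1.963  -0.2678  0.7345  0.0991] (array([-0.1886, -0.0604,  0.0034]), array([-0.0002, -0.    ,  0.1222]))
```

Scaled: -0.15 m / 0.8 = -0.1875, -0.11 m / 0.8 = -0.1375, 0.122 rad / 6.2832 = 0.0194.

>>> jog_arm(
  motion=[0,0,-0.0375,0,0,0,0,0,-0.0375,-0.0625,0,0,0,0.0048,0,-0.0875,-0.0755,0,0,0,0.0095,0,-0.1375,-0.0755,0,0,0,0.0143,0,-0.1875,-0.0755,0,0,0,0.0194],
)

```text
clock: 5.65
position: [0.4714, -0.0796, 0.1536]
tool_rot: [3.141, -0.0, 1.551]
force: [0.9, 0.8, -1.0]
grip_width: 0.0106
finger_force: 107.7
```

>>> jog_arm(
  motion=[0,-0.025,0.005,0,0,0,0,0,-0.0475,0.0063,0,0,0,0,0,-0.0475,0.0063,0,0,0,0],
)

```text
clock: 6.02
position: [0.4755, -0.1176, 0.1534]
tool_rot: [-3.142, 0.0, 1.55]
force: [0.1, 0.4, -1.1]
grip_width: 0.0106
finger_force: 107.7
```

```bash
python3 - <<'E'
from h import *
cv2.imwrite("pics/b.png",optics.grab_frame("scene")[150:390,180:500].repeat(2,0).repeat(2,1))
print(bot.observe()['qpos'],tool((.474,-.117,.099),(np.pi,0,np.radians(88.9))))
E
```

```text
[-0.2048  0.4564  0.4267  2.0406 -0.2867  0.7014  0.3842] (array([-0.0004, -0.0015,  0.0543]), array([-0.0002, -0.0001, -0.0008]))
```

View pics/b.png

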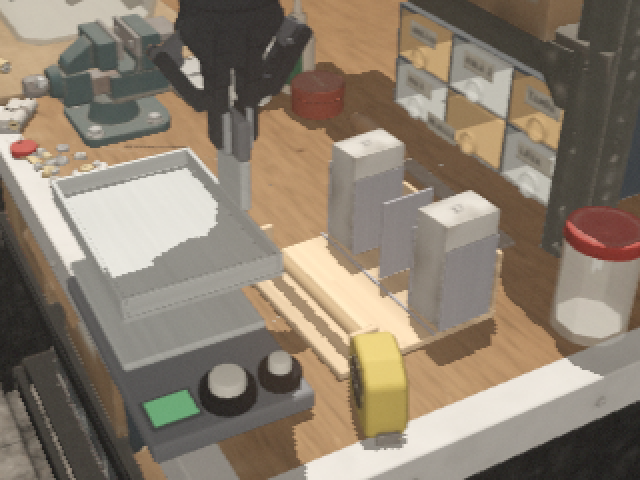

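The tray hangs level over the platform, with the handle at (235,180). Lowering it now.

Scaled: 0.0535 m / 0.8 = 0.0669, 0.05 m / 0.8 = 0.0625.

>>> jog_arm(
  motion=[0,0,-0.0019,0.025,0,0,0,0,0,-0.0019,0.05,0,0,0,0,0,-0.0019,0.0625,0,0,0,0,0,-0.0019,0.0669,0,0,0,0,0,-0.0019,0.0669,0,0,0],
)

```text
clock: 6.7
position: [0.4744, -0.1164, 0.1001]
tool_rot: [3.141, -0.0, 1.552]
force: [-0.4, 0.4, -1.1]
grip_width: 0.0107
finger_force: 107.6
```

>>> jog_arm(
  motion=[0.02,0,0,0,0,0,0,0.06,0,0,0,0,0,0,0.085,0,0,0,0,0,0,0.085,0,0,0,0,0,0],
)

```text
clock: 7.2
position: [0.4742, -0.1165, 0.0999]
tool_rot: [3.142, -0.0, 1.552]
force: [-0.6, -0.1, -0.8]
grip_width: 0.0735
finger_force: 0.0
```

Now go up, clear the handle, and check the tray's placing in the top view.

Scaled: -0.125 m / 0.8 = -0.1563, -0.12 m / 0.8 = -0.15.

>>> jog_arm(
  motion=[0.085,0,0,-0.0625,0,0,0,0.085,0,0,-0.125,0,0,0,0.04,-0.075,0,-0.125,0,0,0,0,-0.15,-0.025,-0.125,0,0,0,0,-0.1563,-0.0288,-0.125,0,0,0],
)

```text
clock: 7.82
position: [0.4468, -0.2451, 0.2001]
tool_rot: [-3.142, 0.001, 1.546]
force: [-0.3, 0.9, -0.1]
grip_width: 0.0316
finger_force: 0.0
```

>>> jog_arm(
  motion=[0,0,0,0,0,0,0,0,0,0,0,0,0,0,0,0,0,0,0,0,0,0,0,0,0,0,0,0],
)

```text
clock: 8.32
position: [0.4491, -0.2405, 0.1998]
tool_rot: [-3.142, -0.0, 1.553]
force: [-0.7, -0.1, 0.3]
grip_width: -0.0002
finger_force: 0.0
```

```bash
python3 - <<'E'
from h import *
im=optics.grab_frame("top"); cv2.imwrite("pics/c.png",cv2.convertScaleAbs(cv2.resize(im[145:345,195:475],None,fx=2.857,fy=2.857,interpolation=cv2.INTER_CUBIC),alpha=1.5))
E
```

```text
(no output)
```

View pics/c.png

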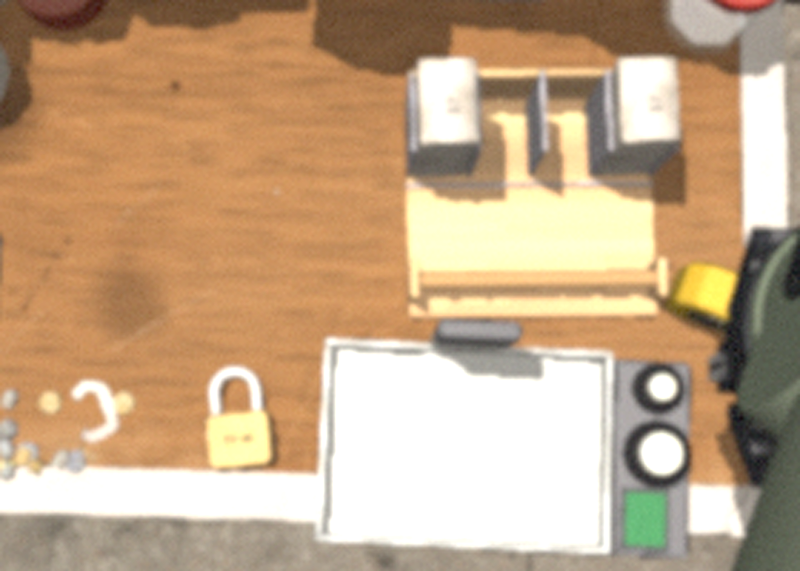

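Scaled: 0.154 m / 0.8 = 0.1925, 0.15 m / 0.8 = 0.1875.

```bash
python3 - <<'E'
from h import *
W=np.array([ray("top",195+a/2.857,145+b/2.857,.055)[:2] for a,b in[(328,340),(612,352),(608,552),(317,540)]])
print("tray",W.mean(0),[np.linalg.norm(W[i]-W[i-1]) for i in range(4)], "hand",tool((.4515,-.2415,.045)))
E
```

```text
tray [ 0.4085 -0.1133] [np.float64(0.12645874561989295), np.float64(0.18363727518010212), np.float64(0.1263118621978036), np.float64(0.18356457006003063)] hand (array([-0.0009,  0.0025,  0.1548]), array([0., 0., 0.]))
```

>>> jog_arm(
  motion=[0,0,0.0025,0.0625,0,0,0,0,-0.0013,0.0025,0.125,0,0,0,0,-0.0013,0.0025,0.175,0,0,0,0,-0.0013,0.0025,0.1875,0,0,0,0,-0.0013,0.0025,0.1925,0,0,0],
)

```text
clock: 9.0
position: [0.4511, -0.2423, 0.0463]
tool_rot: [3.141, 0.0, 1.552]
force: [-0.0, -1.2, 0.2]
grip_width: -0.0002
finger_force: 0.0
```

>>> jog_arm(
  motion=[0,0,0,0.0038,0,0,0,0,0,0,0.0075,0,0,0,0,0,0,0.01,0,0,0,0,0,0,0.0113,0,0,0,0,0,0,0.0113,0,0,0],
)

```text
clock: 9.62
position: [0.4513, -0.2423, 0.0371]
tool_rot: [3.141, 0.0, 1.552]
force: [2.6, -0.4, 3.6]
grip_width: -0.0
finger_force: 2.1
```

Scaled: 0.004 m / 0.8 = 0.005, 0.003 m / 0.8 = 0.0038.

>>> jog_arm(
  motion=[0,0,0,0.0013,0,0,0,0,0,0,0.0025,0,0,0,0,0,0,0.0038,0,0,0,0,0,0,0.005,0,0,0,0,0,0,0.005,0,0,0],
)

```text
clock: 10.25
position: [0.4517, -0.2425, 0.0356]
tool_rot: [3.138, -0.0, 1.551]
force: [-11.2, 8.5, 75.1]
grip_width: -0.0
finger_force: 37.7
```

>>> jog_arm(
  motion=[0,0,0,0.0013,0,0,0,0,0,0,0.0013,0,0,0,0,0,0,0.0013,0,0,0],
)

```text
clock: 10.62
position: [0.4518, -0.2425, 0.0352]
tool_rot: [3.138, -0.001, 1.551]
force: [-14.9, 11.8, 92.9]
grip_width: 0.0
finger_force: 46.5
```

Tare is fully pressed. I'll retract, turn the tool, and head behind the left box.

Scaled: -0.17 m / 0.8 = -0.2125, -0.14 m / 0.8 = -0.175, -0.3 rad / 6.2832 = -0.0477.

>>> jog_arm(
  motion=[0,0,0,-0.025,0,0,0,0,0,0,-0.1,0,0,0,0,0,0,-0.175,0,0,0,0,0,0,-0.2125,0,0,-0.0239,0,0,0,-0.2125,0,0,-0.0477],
)

```text
clock: 11.25
position: [0.4514, -0.2422, 0.2039]
tool_rot: [3.139, 0.002, 1.857]
force: [0.2, -0.7, -0.4]
grip_width: -0.0001
finger_force: 0.0
```

>>> jog_arm(
  motion=[0,0,0,0,0,0,-0.0286,0,0,0,0,0,0,-0.0573,0,0,0,0,0,0,-0.0859,0,0,0,0,0,0,-0.1146,0,0,0,0,0,0,-0.1432],
)

```text
clock: 11.88
position: [0.4502, -0.242, 0.2016]
tool_rot: [-3.142, -0.001, 2.758]
force: [-0.5, 0.8, -0.2]
grip_width: 0.0001
finger_force: 0.0
```

>>> jog_arm(
  motion=[0,0,0,0,0,0,-0.0286,0,0,0,0,0,0,-0.0573,0,0,0,0,0,0,-0.0676,0,0,0,0,0,0,-0.0676],
)

```text
clock: 12.38
position: [0.4503, -0.2421, 0.2016]
tool_rot: [3.141, -0.001, -3.107]
force: [-0.4, -0.1, 0.8]
grip_width: -0.0001
finger_force: 0.0
```

```bash
python3 -c "
from h import *
print(bot.observe()['qpos'],tool((.6643,-.0932,.2),(np.pi,0,np.radians(182))))"
```

```text
[ 0.3033  0.3817  0.0957  1.9314 -0.0482  0.8315  2.0299] (array([-0.219 ,  0.1415,  0.0015]), array([ 0.0003, -0.0007, -0.0005]))
```

Scaled: -0.219 m / 0.8 = -0.2738, -0.2 m / 0.8 = -0.25.

>>> jog_arm(
  motion=[0,-0.0625,0.0375,0,0,0,0,0,-0.125,0.075,0,0,0,0,0,-0.1875,0.1125,0,0,0,0,0,-0.25,0.15,0,0,0,0,0,-0.2738,0.1769,0,0,0,0],
)

```text
clock: 13.0
position: [0.6663, -0.0905, 0.2009]
tool_rot: [3.141, -0.001, -3.106]
force: [-1.0, 0.1, -1.0]
grip_width: 0.0
finger_force: 0.0
```

>>> jog_arm(
  motion=[0,0,0,0,0,0,0,0,0,0,0.0375,0,0,0,0,0,0,0.075,0,0,0],
)

```text
clock: 13.38
position: [0.664, -0.094, 0.1413]
tool_rot: [-3.141, -0.0, -3.109]
force: [0.3, -0.9, -0.9]
grip_width: 0.0
finger_force: 0.0
```

```bash
python3 - <<'E'
from h import *
print(bot.observe()['qpos'],tool((.6643,-.0932,.095),(np.pi,0,np.radians(182))))
im=optics.grab_frame("scene"); cv2.imwrite("pics/d.png",cv2.resize(im[150:390,280:480],None,fx=2.5,fy=2.5))
E
```

```text
[ 0.0116  0.6916  0.0642  1.5492 -0.0512  0.9024  1.6965] (array([-0.0003,  0.0009,  0.0463]), array([-0.0007, -0.0001, -0.0021]))
```

View pics/d.png

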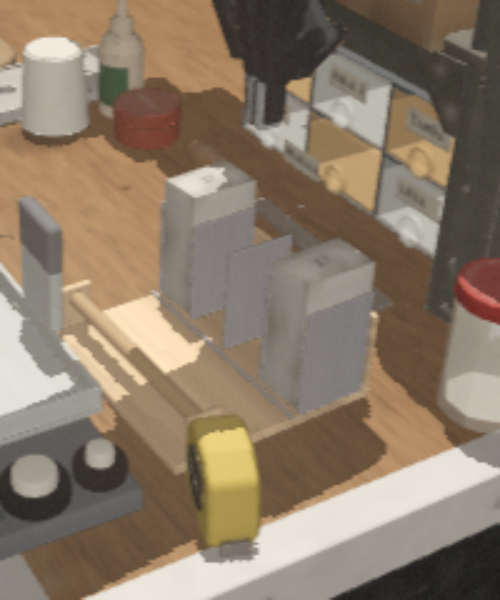

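The fingers hang behind the left box, at (262,120) in the crop. Lowering them and pulling forward.

Scaled: 0.046 m / 0.8 = 0.0575, 0.025 m / 0.8 = 0.0313.

>>> jog_arm(
  motion=[0,0,0,0.0313,0,0,0,0,0,0,0.0575,0,0,0,0,0.0075,0,0.0575,0,0,0,0,0.015,0,0.0575,0,0,0,0,0.0225,0,0.0575,0,0,0],
)

```text
clock: 14.05
position: [0.6467, -0.0938, 0.0969]
tool_rot: [-3.141, 0.001, -3.107]
force: [-0.1, -0.1, -0.1]
grip_width: -0.0002
finger_force: 0.3
```

>>> jog_arm(
  motion=[0,0.01,0,0,0,0,0,0,0.02,0,0,0,0,0,0,0.03,0,0,0,0,0,0,0.04,0,0,0,0,0,0,0.0475,0,0,0,0,0],
)

```text
clock: 14.68
position: [0.6081, -0.095, 0.0958]
tool_rot: [-3.142, -0.0, -3.106]
force: [-0.3, -1.1, 0.7]
grip_width: 0.0
finger_force: 0.0
```

>>> jog_arm(
  motion=[0,0.0075,0,0,0,0,0,0,0.015,0,0,0,0,0,0,0.015,0,0,0,0,0,0,0.015,0,0,0,0,0],
)

```text
clock: 15.18
position: [0.5969, -0.0954, 0.0959]
tool_rot: [-3.142, 0.0, -3.106]
force: [-0.3, -0.1, -0.9]
grip_width: 0.0001
finger_force: 0.0
```

```bash
python3 - <<'E'
from h import *
im=optics.grab_frame("scene"); cv2.imwrite("pics/e.png",cv2.resize(im[150:390,280:480],None,fx=2.5,fy=2.5))
E
```

View pics/e.png

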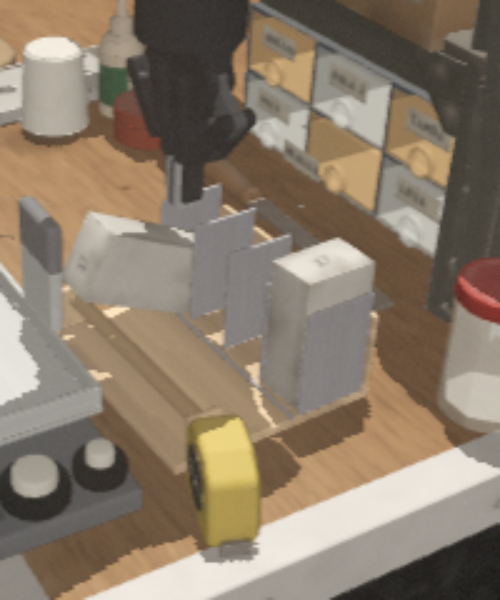

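The left box leans on the rest bar, from (80,250) to (190,260) in the crop. Next is a tilted grip on its sides.

The manual's scale: shifts go in shares of 80 cm and turns go in shares of 2 pi rad. Converting my numbers, -0.06 m / 0.8 = -0.075, -0.05 m / 0.8 = -0.0625.

```bash
cat >> h.py <<'E'
O=np.array([.5925,-.1587,0]); YAW=.0345
def rack(x,y,z): return O+R.from_euler("z",YAW).apply(np.array([x,y,z])/1e3)
TILT=(R.from_euler("z",YAW)*R.from_euler("y",20,degrees=True)*R.from_euler("z",np.pi)*R.from_euler("x",np.pi)).as_euler("xyz")
E
```

>>> jog_arm(
  motion=[0.02,0,0,-0.0625,0,0,0,0.06,0,0,-0.075,0,0,0,0.062,0,0,-0.075,0,0,0,0.062,0,0,-0.075,0,0,0],
)

```text
clock: 15.72
position: [0.5962, -0.0953, 0.1547]
tool_rot: [3.141, -0.001, -3.106]
force: [-0.2, 0.0, -0.4]
grip_width: 0.062
finger_force: 0.0
```

```bash
python3 - <<'E'
from h import *
print(rack(-28,63,117),rack(-55,63,42),tool(rack(-28,63,117),TILT))
E
```

```text
[ 0.5623 -0.0967  0.117 ] [ 0.5354 -0.0976  0.042 ] (array([ 0.0339, -0.0002,  0.0378]), array([0.    , 0.3476, 0.0008]))
```

Scaled: 0.0378 m / 0.8 = 0.0473, 0.034 m / 0.8 = 0.0425, 0.3476 rad / 6.2832 = 0.0553.

>>> jog_arm(
  motion=[0.062,0.0213,0,0,0,0.0271,0,0.062,0.0425,0,0,0,0.0552,0,0.062,0.0425,0,0.025,0,0.0553,0,0.062,0.0425,0,0.0473,0,0.0553,0,0.062,0.0425,0,0.0473,0,0.0553,0],
)

```text
clock: 16.35
position: [0.5618, -0.0967, 0.1163]
tool_rot: [3.141, -0.348, -3.107]
force: [0.9, -0.2, 0.8]
grip_width: 0.0621
finger_force: 0.0
```

```bash
python3 - <<'E'
from h import *
print(bot.observe()['qpos'],tool(rack(-28,63,117),TILT),tool(rack(-55,63,42),TILT))
im=optics.grab_frame("scene"); cv2.imwrite("pics/f.png",cv2.resize(im[150:350,260:460],None,fx=2.5,fy=2.5))
E
```

```text
[-0.0024  0.7605  0.0843  1.5473 -0.0248  1.1821  1.688 ] (array([-0.0003, -0.    , -0.0008]), array([0.0001, 0.0011, 0.0003])) (array([-0.0005, -0.    ,  0.0789]), array([0.0001, 0.0011, 0.0003]))
```

View pics/f.png

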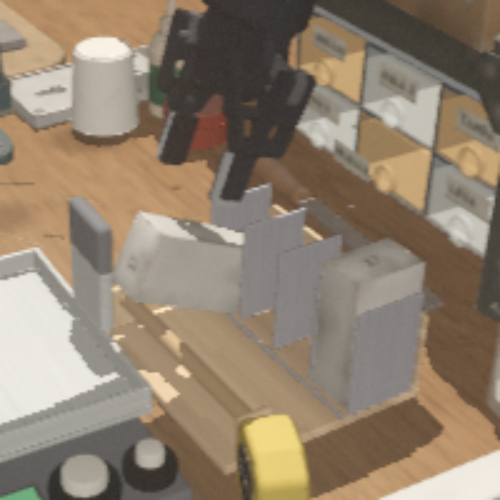

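The fingers, at (175,145) and (235,180), straddle the box axis. Descending along the tool axis and closing.

Scaled: 0.079 m / 0.8 = 0.0988, 0.072 m / 0.8 = 0.09.

>>> jog_arm(
  motion=[0.062,0,0,0.025,0,0,0,0.062,0,0,0.05,0,0,0,0.062,0,0,0.075,0,0,0,0.062,0,0,0.09,0,0,0,0.062,0,0,0.0988,0,0,0],
  squeeze=50,
)

```text
clock: 17.02
position: [0.536, -0.0976, 0.0438]
tool_rot: [-3.142, -0.347, -3.107]
force: [1.1, 0.8, 0.0]
grip_width: 0.0618
finger_force: 0.0
```

>>> jog_arm(
  motion=[0.062,0,0,0,0,0,0,0.02,0,0,0,0,0,0,0.02,0,0,0,0,0,0,0.02,0,0,0,0,0,0,0.02,0,0,0,0,0,0],
  squeeze=50,
)

```text
clock: 17.65
position: [0.5363, -0.0976, 0.044]
tool_rot: [-3.141, -0.347, -3.106]
force: [3.5, -0.2, 3.9]
grip_width: 0.0353
finger_force: 51.3
```

Lift .1 → .144, then second call: rotate flat with another .05.

Scaled: -0.103 m / 0.8 = -0.1288, -0.08 m / 0.8 = -0.1.

>>> jog_arm(
  motion=[0.02,0.0063,0,-0.0175,0,0,0,0.02,0.015,0,-0.0413,0,0,0,0.02,0.025,0,-0.07,0,0,0,0.02,0.0363,0,-0.1,0,0,0,0.02,0.0475,0,-0.1288,0,0,0],
  squeeze=70,
)

```text
clock: 18.27
position: [0.5351, -0.0976, 0.1558]
tool_rot: [-3.142, -0.347, -3.107]
force: [0.6, 0.2, -0.8]
grip_width: 0.0351
finger_force: 69.7
```

>>> jog_arm(
  motion=[0.02,0.01,0,-0.0275,0,-0.0095,0,0.02,0.0175,0,-0.0475,0,-0.0239,0,0.02,0.0175,0,-0.0475,0,-0.0382,0,0.02,0.0175,0,-0.0475,0,-0.0552,0,0.02,0.0175,0,-0.0475,0,-0.0552,0],
)

```text
clock: 18.9
position: [0.5339, -0.0979, 0.1957]
tool_rot: [-3.142, 0.001, -3.107]
force: [0.6, -0.4, -0.5]
grip_width: 0.0355
finger_force: 69.7
```

```bash
python3 - <<'E'
from h import *
print(bot.observe()['qpos'],tool((.4015,-.0713,.19),(np.pi,0,np.radians(178.9))))
im=optics.grab_frame("scene"); cv2.imwrite("pics/g.png",cv2.resize(im[150:390,200:460],None,fx=2.3,fy=2.3))
E
```

```text
[ 0.0201  0.4356  0.0697  1.8586 -0.0393  0.8482  1.7145] (array([0.1314, 0.0311, 0.0057]), array([-0.    ,  0.0006,  0.0536]))
```

View pics/g.png

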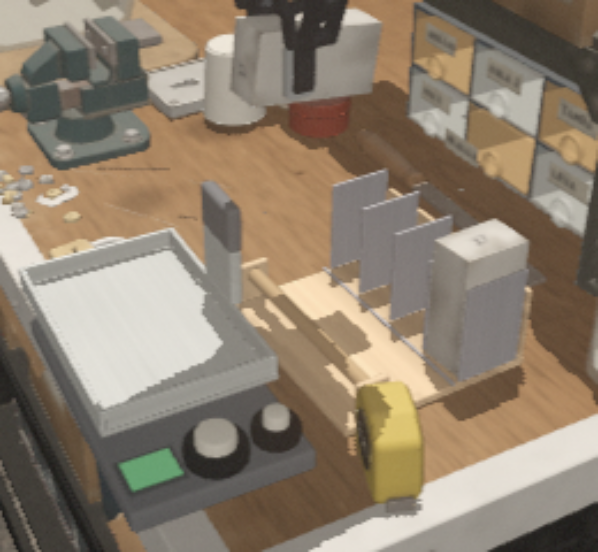

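The box hangs level in the fingers at (310,55), and the tray is still in place. Moving over the tray.

Scaled: 0.1314 m / 0.8 = 0.1643, 0.0311 m / 0.8 = 0.0389, 0.0536 rad / 6.2832 = 0.0085.

>>> jog_arm(
  motion=[0.02,0.0125,0.0125,0,0,0,0,0.02,0.05,0.0313,0,0,0,0.0032,0.02,0.1,0.0388,0,0,0,0.0064,0.02,0.1375,0.0389,0,0,0,0.0085,0.02,0.1643,0.0389,0,0,0,0.0085],
)

```text
clock: 19.58
position: [0.4011, -0.0704, 0.1941]
tool_rot: [-3.142, -0.002, 3.124]
force: [-0.1, 0.6, -1.4]
grip_width: 0.0352
finger_force: 69.8
```

>>> jog_arm(
  motion=[0.02,0,0,0.025,0,0,0,0.02,0,0,0.0625,0,0,0,0.02,0,0,0.0875,0,0,0],
)

```text
clock: 19.95
position: [0.4021, -0.0704, 0.1231]
tool_rot: [3.142, -0.003, 3.124]
force: [-0.4, -0.4, 0.0]
grip_width: 0.0352
finger_force: 69.8
```

```bash
python3 - <<'E'
from h import *
print(bot.observe()['qpos'],tool((.4015,-.0713,.0555),(np.pi,0,np.radians(178.9))))
im=optics.grab_frame("scene"); cv2.imwrite("pics/i.png",cv2.resize(im[150:390,200:460],None,fx=2.3,fy=2.3))
E
```

```text
[-0.0216  0.3726  0.061   2.2429 -0.0439  0.53    1.6264] (array([ 0.0004, -0.0009,  0.0676]), array([ 0.0001, -0.0028,  0.0016]))
```

View pics/i.png

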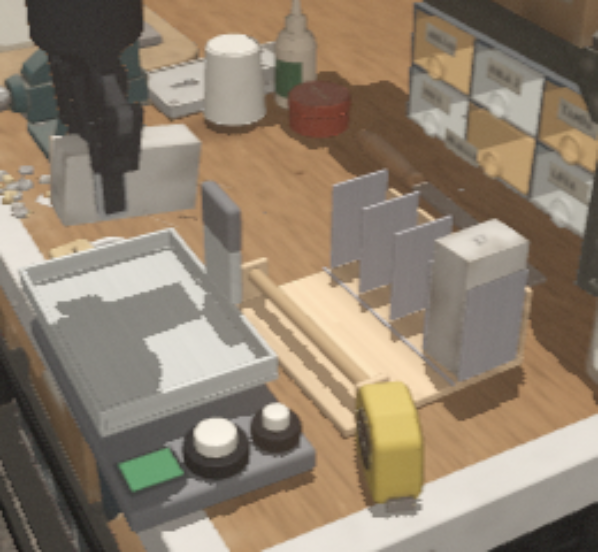

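The box at (125,175) is level over the tray's left half. Lowering it.

Scaled: 0.066 m / 0.8 = 0.0825, 0.062 m / 0.8 = 0.0775.

>>> jog_arm(
  motion=[0.02,0,-0.0013,0.025,0,0,0,0.02,0,-0.0013,0.05,0,0,0,0.02,0,-0.0013,0.0688,0,0,0,0.02,0,-0.0013,0.0775,0,0,0,0.02,0,-0.0013,0.0825,0,0,0],
)

```text
clock: 20.62
position: [0.4026, -0.0718, 0.0581]
tool_rot: [3.142, -0.001, 3.124]
force: [-0.5, 0.0, -0.2]
grip_width: 0.0352
finger_force: 69.8
```

>>> jog_arm(
  motion=[0.02,0,0,0.0013,0,0,0,0.02,0,0,0.0025,0,0,0,0.02,0,0,0.0025,0,0,0],
)

```text
clock: 21.0
position: [0.4025, -0.0721, 0.0563]
tool_rot: [-3.142, -0.0, 3.123]
force: [-0.3, 0.2, -0.1]
grip_width: 0.0355
finger_force: 69.8
```

Scaled: 0.003 m / 0.8 = 0.0038, 0.002 m / 0.8 = 0.0025.

>>> jog_arm(
  motion=[0.02,0,0,0.0013,0,0,0,0.02,0,0,0.0025,0,0,0,0.02,0,0,0.0038,0,0,0,0.02,0,0,0.0038,0,0,0],
)

```text
clock: 21.5
position: [0.4022, -0.0722, 0.0532]
tool_rot: [-3.142, -0.001, 3.123]
force: [-5.1, 1.8, 11.4]
grip_width: 0.035
finger_force: 71.7
```

Scaled: -0.09 m / 0.8 = -0.1125, -0.04 m / 0.8 = -0.05.

>>> jog_arm(
  motion=[0.045,0,0,-0.0013,0,0,0,0.058,0,0,-0.0013,0,0,0,0.058,0,0,-0.0013,0,0,0,0.058,0,0,-0.05,0,0,0,0.058,0,0,-0.1125,0,0,0],
)

```text
clock: 22.12
position: [0.4018, -0.0721, 0.1436]
tool_rot: [-3.142, -0.003, 3.123]
force: [0.3, 0.4, 0.0]
grip_width: 0.0579
finger_force: 0.0
```

>>> jog_arm(
  motion=[0.058,0,0,-0.0688,0,0,0,0.03,-0.0125,0,-0.075,0,0,0,0,-0.05,-0.025,-0.075,0,0,0,0,-0.1125,-0.0625,-0.075,0,0,0,0,-0.1625,-0.1,-0.075,0,0,0],
)

```text
clock: 22.75
position: [0.5326, -0.1552, 0.2021]
tool_rot: [3.141, -0.001, 3.124]
force: [0.4, 1.0, -0.0]
grip_width: 0.0003
finger_force: 0.0
```

```bash
python3 - <<'E'
from h import *
print(bot.observe()['qpos'],tool(rack(74,-63,200),(np.pi,0,np.pi+YAW)))
im=optics.grab_frame("top"); cv2.imwrite("pics/j.png",cv2.convertScaleAbs(cv2.resize(im[145:345,295:475],None,fx=2.857,fy=2.857,interpolation=cv2.INTER_CUBIC),alpha=1.5))
E
```

```text
[ 0.0916  0.448   0.1156  1.8223 -0.0649  0.8761  1.7907] (array([-0.1371, -0.0615,  0.0019]), array([ 0.0001, -0.0012, -0.0521]))
```

View pics/j.png

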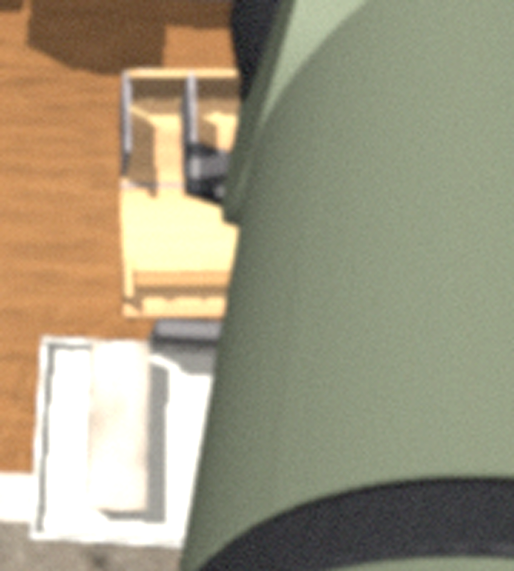

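Box one lies in the tray's left part (crop (120,430)), and the tray has not moved. Next is the right box.

Scaled: -0.1371 m / 0.8 = -0.1714, -0.1 m / 0.8 = -0.125, -0.052 rad / 6.2832 = -0.0083.

>>> jog_arm(
  motion=[0,-0.0625,-0.0275,0,0,0,-0.0032,0,-0.125,-0.0563,0,0,0,-0.0083,0,-0.1714,-0.0769,0,0,0,-0.0083,0,-0.1714,-0.0769,0,0,0,-0.0083,0,-0.1714,-0.0769,0.0375,0,0,-0.0083],
)

```text
clock: 23.42
position: [0.6675, -0.2187, 0.173]
tool_rot: [-3.141, 0.001, -3.108]
force: [0.5, 0.4, -1.5]
grip_width: 0.0003
finger_force: 0.0
```

>>> jog_arm(
  motion=[0,0,0,0.0375,0,0,0,0,0,0,0.075,0,0,0,0,0,0,0.095,0,0,0,0,0.0075,0,0.095,0,0,0,0,0.0175,0,0.095,0,0,0],
)

```text
clock: 24.05
position: [0.6529, -0.2191, 0.098]
tool_rot: [-3.141, 0.001, -3.108]
force: [0.7, 0.5, -0.0]
grip_width: 0.0004
finger_force: 0.3
```

>>> jog_arm(
  motion=[0,0.01,0,0,0,0,0,0,0.02,0,0,0,0,0,0,0.03,0,0,0,0,0,0,0.04,0,0,0,0,0,0,0.05,0,0,0,0,0],
)

```text
clock: 24.68
position: [0.6124, -0.2203, 0.097]
tool_rot: [-3.142, -0.001, -3.108]
force: [-0.3, -0.1, 0.1]
grip_width: 0.0001
finger_force: 0.0
```

>>> jog_arm(
  motion=[0,0.0075,0,0,0,0,0,0,0.015,0,0,0,0,0,0,0.0175,0,0,0,0,0,0,0.0175,0,0,0,0,0],
)

```text
clock: 25.18
position: [0.599, -0.2208, 0.097]
tool_rot: [-3.142, -0.001, -3.108]
force: [-0.0, -0.9, 1.3]
grip_width: 0.0003
finger_force: 0.0
```

>>> jog_arm(
  motion=[0.02,0,0,-0.0625,0,0,0,0.06,0,0,-0.075,0,0,0,0.062,0,0,-0.075,0,0,0,0.062,0,0,-0.075,0,0,0],
)

```text
clock: 25.68
position: [0.5986, -0.2205, 0.1559]
tool_rot: [3.141, -0.002, -3.108]
force: [0.2, -0.2, 0.3]
grip_width: 0.0625
finger_force: 0.0
```

```bash
python3 - <<'E'
from h import *
print(bot.observe()['qpos'],tool(rack(-28,-63,117),TILT))
im=optics.grab_frame("scene"); cv2.imwrite("pics/k.png",cv2.resize(im[150:390,200:460],None,fx=2.3,fy=2.3))
E
```

```text
[ 0.1942  0.6285  0.0999  1.6345 -0.0757  0.8844  1.9278] (array([ 0.0319, -0.0011,  0.0389]), array([ 0.0006,  0.3471, -0.0007]))
```

View pics/k.png

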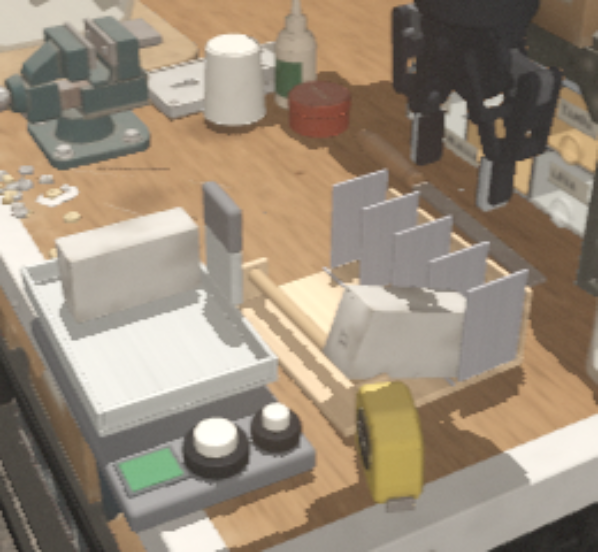

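The right box leans on the bar, from (340,330) to (460,330), and box one lies flat in the tray. The yellow tape measure stands close to the finger's path, so I'll measure it numerically.

```bash
python3 - <<'E'
from h import *
for n,f in(("scene","k"),("top","top0")):
    im=cv2.imread("pics/top0.png") if n=="top" else cv2.imread("pics/scene0.png")
    m=cv2.inRange(cv2.cvtColor(im,cv2.COLOR_BGR2HSV),(22,130,70),(35,255,255))
    x0,y0=(400,200) if n=="top" else (340,290)
    m[:y0]=0;m[:,:x0]=0
    c=max(cv2.findContours(m,0,2)[0],key=cv2.contourArea); print(n,cv2.contourArea(c),cv2.approxPolyDP(c,3,True).reshape(-1,2).tolist())
    if n=="top":
        for z in(0,.025,.05): print(z,[ray("top",u,v,z)[:2].round(3).tolist() for u,v in cv2.approxPolyDP(c,3,True).reshape(-1,2)])
E
```

```text
scene 480.5 [[357, 320], [363, 367], [380, 365], [380, 328], [382, 340], [365, 343]]
top 473.0 [[432, 242], [431, 253], [461, 260], [464, 249], [457, 243], [438, 237]]
0 [[0.529, -0.262], [0.507, -0.26], [0.495, -0.319], [0.517, -0.326], [0.529, -0.312], [0.539, -0.275]]
0.025 [[0.525, -0.256], [0.504, -0.254], [0.492, -0.312], [0.513, -0.318], [0.525, -0.305], [0.535, -0.268]]
0.05 [[0.521, -0.25], [0.501, -0.248], [0.489, -0.304], [0.51, -0.31], [0.521, -0.297], [0.531, -0.262]]
```

```bash
python3 - <<'E'
from h import *
print(tool(rack(-18.4,-62,118.9),TILT), rack(-45.8,-62,43.7))
E
```

```text
(array([ 0.0222, -0.    ,  0.0369]), array([ 0.0006,  0.3468, -0.0006])) [ 0.5489 -0.2222  0.0437]
```

Scaled: 0.037 m / 0.8 = 0.0463, 0.022 m / 0.8 = 0.0275, 0.347 rad / 6.2832 = 0.0552.

>>> jog_arm(
  motion=[0.05,0.0138,0,0,0,0.0271,0,0.05,0.0275,0,0,0,0.0552,0,0.05,0.0275,0,0.025,0,0.0552,0,0.05,0.0275,0,0.0463,0,0.0552,0,0.05,0.0275,0,0.0463,0,0.0552,0],
  squeeze=50,
)

```text
clock: 26.35
position: [0.5759, -0.2217, 0.1184]
tool_rot: [3.141, -0.348, -3.109]
force: [-0.0, -0.3, 0.0]
grip_width: 0.0503
finger_force: 0.0
```

```bash
python3 -c "
from h import *
print(tool(rack(-45.8,-62,43.7),TILT))"
```

```text
(array([-0.0001,  0.0003,  0.0795]), array([ 0.0011,  0.0011, -0.0014]))
```

>>> jog_arm(
  motion=[0.05,0,0,0.0188,0,0,0,0.05,0,0,0.0375,0,0,0,0.05,0,0,0.0563,0,0,0,0.05,0,0,0.075,0,0,0,0.05,0,0,0.0875,0,0,0],
)

```text
clock: 26.98
position: [0.5526, -0.2223, 0.0531]
tool_rot: [3.141, -0.348, -3.108]
force: [-0.1, 0.2, -0.4]
grip_width: 0.05
finger_force: 0.0
```

>>> jog_arm(
  motion=[0.05,0,0,0.0075,0,0,0,0.05,0,0,0.0125,0,0,0,0.05,0,0,0.0125,0,0,0],
)

```text
clock: 27.35
position: [0.5498, -0.2224, 0.0448]
tool_rot: [-3.142, -0.347, -3.108]
force: [-0.6, -0.7, -0.0]
grip_width: 0.0498
finger_force: 0.0
```

>>> jog_arm(
  motion=[0.02,0,0,0,0,0,0,0.02,0,0,0,0,0,0,0.02,0,0,0,0,0,0,0.02,0,0,0,0,0,0],
  squeeze=70,
)

```text
clock: 27.85
position: [0.5501, -0.2224, 0.0452]
tool_rot: [-3.141, -0.347, -3.108]
force: [0.3, 0.8, 5.6]
grip_width: 0.0356
finger_force: 68.8
```

>>> jog_arm(
  motion=[0.02,0.0063,0,-0.0175,0,0,0,0.02,0.015,0,-0.0413,0,0,0,0.02,0.025,0,-0.07,0,0,0,0.02,0.0363,0,-0.1,0,0,0,0.02,0.0475,0,-0.1288,0,0,0],
  squeeze=70,
)

```text
clock: 28.48
position: [0.5493, -0.2226, 0.1569]
tool_rot: [-3.141, -0.346, -3.108]
force: [0.1, 0.6, -0.6]
grip_width: 0.0351
finger_force: 69.2
```

>>> jog_arm(
  motion=[0.02,0.01,0,-0.0275,0,-0.0095,0,0.02,0.0175,0,-0.0475,0,-0.0239,0,0.02,0.0175,0,-0.0475,0,-0.0382,0,0.02,0.0175,0,-0.0475,0,-0.0552,0,0.02,0.0175,0,-0.0475,0,-0.0552,0],
)

```text
clock: 29.1
position: [0.5479, -0.2232, 0.197]
tool_rot: [-3.141, 0.001, -3.11]
force: [0.1, 0.0, -0.8]
grip_width: 0.0355
finger_force: 69.3
```

```bash
python3 - <<'E'
from h import *
im=optics.grab_frame("scene"); cv2.imwrite("pics/l.png",im)
# tray check: compare with picture k's base frame region around the tray (arm-free)
g=cv2.imread("pics/l.png",0); 
# white box in grip + tray: bright low-saturation contours
m=cv2.inRange(cv2.cvtColor(im,cv2.COLOR_BGR2HSV),(0,0,110),(180,45,255)); m[:140]=0;m[400:]=0;m[:,:200]=0;m[:,460:]=0
for c in cv2.findContours(m,0,2)[0]:
    if cv2.contourArea(c)>400: print(cv2.contourArea(c),cv2.approxPolyDP(c,4,True).reshape(-1,2).tolist())
t=(.4085,-.1133); y=np.radians(-1.1)
print("expected tray corners px",[proj("scene",(t[0]+a*np.cos(y)-b*np.sin(y),t[1]+a*np.sin(y)+b*np.cos(y),.055)).round(1).tolist() for a,b in((.064,.093),(.064,-.093),(-.064,-.093),(-.064,.093))])
print(bot.observe()['qpos'])
E
```

```text
835.5 [[279, 340], [246, 352], [257, 374], [293, 362], [280, 357]]
5360.5 [[459, 330], [385, 360], [381, 367], [363, 369], [304, 394], [287, 371], [260, 382], [269, 399], [388, 399], [459, 367]]
7555.5 [[200, 235], [200, 273], [224, 322], [213, 295], [216, 287], [243, 339], [319, 315], [320, 305], [302, 283], [304, 260], [290, 248], [289, 266], [278, 240], [226, 253], [219, 263], [209, 238]]
643.0 [[434, 214], [430, 237], [453, 252], [457, 226]]
420.5 [[264, 209], [256, 198], [235, 213], [225, 211], [224, 202], [212, 203], [224, 219]]
6306.5 [[417, 169], [413, 178], [419, 183], [412, 180], [405, 196], [392, 201], [388, 221], [379, 221], [375, 188], [343, 195], [344, 266], [355, 262], [356, 276], [369, 272], [370, 288], [384, 283], [384, 301], [400, 295], [400, 315], [423, 305], [429, 267], [411, 273], [412, 255], [395, 260], [396, 243], [381, 248], [382, 233], [367, 235], [411, 222], [414, 197], [432, 209], [436, 182], [451, 189]]
1470.5 [[319, 168], [293, 166], [288, 176], [262, 180], [265, 192], [274, 200], [311, 202]]
1699.5 [[200, 140], [200, 169], [220, 163], [228, 171], [238, 170], [240, 185], [247, 181], [237, 159], [248, 177], [250, 167], [269, 167], [261, 158], [252, 158], [259, 140]]
expected tray corners px [[274.1, 248.2], [319.8, 304.7], [241.6, 329.7], [206.8, 265.8]]
[ 0.2057  0.5109  0.1133  1.7299 -0.0698  0.9051  1.9516]
```

```bash
python3 - <<'E'
from h import *
print(tool((.4065,-.1533,.197),(np.pi,0,np.radians(178.9))))
E
```

```text
(array([ 0.1398,  0.0741, -0.0003]), array([-0.0003, -0.0005,  0.0521]))
```

Scaled: 0.1398 m / 0.8 = 0.1748, 0.12 m / 0.8 = 0.15, 0.052 rad / 6.2832 = 0.0083.

>>> jog_arm(
  motion=[0.02,0.0188,0.0063,0,0,0,0,0.02,0.0625,0.0313,0,0,0,0.0032,0.02,0.1063,0.0563,0,0,0,0.0064,0.02,0.15,0.0813,0,0,0,0.0083,0.02,0.1748,0.0926,0,0,0,0.0083],
)

```text
clock: 29.78
position: [0.4059, -0.1522, 0.1956]
tool_rot: [3.142, -0.003, 3.124]
force: [1.3, 0.1, -1.3]
grip_width: 0.0357
finger_force: 69.3
```

>>> jog_arm(
  motion=[0.02,0,0,0.025,0,0,0,0.02,0,0,0.0625,0,0,0,0.02,0,0,0.0875,0,0,0],
)

```text
clock: 30.15
position: [0.4072, -0.1528, 0.1244]
tool_rot: [3.141, -0.003, 3.124]
force: [0.1, 0.1, -2.2]
grip_width: 0.0354
finger_force: 71.2
```

```bash
python3 - <<'E'
from h import *
s=bot.observe()
print(s['qpos'],tool((.4065,-.1533,.062),(np.pi,0,np.radians(178.9))))
im=optics.grab_frame("scene"); cv2.imwrite("pics/m.png",im)
p=s['position']; print("expected box px corners",[proj("scene",p+np.array([.0023+a,-.018,.0083+b])).round(1).tolist() for a in(-.0525,.0525) for b in(-.0275,.0275)])
m=cv2.inRange(cv2.cvtColor(im,cv2.COLOR_BGR2HSV),(0,0,95),(180,45,255)); m[:140]=0;m[400:]=0;m[:,:200]=0;m[:,460:]=0
for c in cv2.findContours(m,0,2)[0]:
    if cv2.contourArea(c)>600: print(cv2.contourArea(c),cv2.approxPolyDP(c,3,True).reshape(-1,2).tolist())
E
```

```text
[ 0.1423  0.4045  0.1002  2.1805 -0.073   0.5623  1.8497] (array([ 0.0005, -0.0005,  0.0624]), array([ 0.0001, -0.0027,  0.0018]))
expected box px corners [[239.7, 286.8], [236.3, 255.4], [303.7, 267.8], [303.0, 237.3]]
6168.0 [[459, 330], [385, 360], [381, 367], [363, 369], [304, 394], [287, 371], [335, 353], [336, 345], [331, 339], [322, 348], [308, 343], [306, 355], [257, 373], [269, 399], [389, 399], [458, 368]]
8800.0 [[297, 227], [288, 229], [286, 245], [278, 249], [279, 264], [270, 268], [260, 235], [237, 240], [237, 250], [224, 254], [225, 261], [221, 263], [208, 246], [209, 238], [201, 239], [200, 235], [200, 273], [222, 319], [232, 331], [213, 294], [215, 288], [242, 339], [290, 327], [284, 343], [297, 348], [303, 335], [309, 341], [313, 326], [314, 335], [325, 335], [325, 328], [314, 317], [319, 315], [320, 305], [302, 283], [305, 236]]
3672.0 [[345, 230], [344, 266], [356, 262], [356, 276], [369, 272], [370, 288], [384, 283], [384, 301], [400, 295], [400, 315], [423, 305], [429, 267], [410, 272], [412, 257], [418, 256], [411, 254], [395, 260], [396, 243], [381, 248], [382, 233], [368, 237], [368, 224]]
667.5 [[434, 213], [431, 233], [427, 235], [419, 229], [453, 253], [457, 226]]
1124.0 [[291, 167], [289, 180], [277, 195], [294, 203], [311, 202], [314, 191], [319, 189], [319, 168]]
1599.0 [[380, 151], [415, 170], [407, 169], [403, 192], [378, 179], [377, 200], [405, 221], [406, 215], [401, 211], [404, 192], [432, 209], [436, 183], [451, 190]]
895.5 [[200, 140], [200, 169], [217, 166], [210, 177], [213, 181], [225, 171], [223, 166], [232, 171], [232, 151], [222, 146], [220, 140]]
```

Scaled: 0.063 m / 0.8 = 0.0788, 0.062 m / 0.8 = 0.0775.

>>> jog_arm(
  motion=[0.02,0,0,0.025,0,0,0,0.02,0,0,0.05,0,0,0,0.02,0,0,0.0688,0,0,0,0.02,0,0,0.0775,0,0,0,0.02,0,0,0.0788,0,0,0],
)

```text
clock: 30.82
position: [0.407, -0.1531, 0.0622]
tool_rot: [3.142, -0.001, 3.123]
force: [0.2, 0.9, -1.1]
grip_width: 0.0356
finger_force: 71.2
```

>>> jog_arm(
  motion=[0.02,0,0,0.0013,0,0,0,0.02,0,0,0.0025,0,0,0,0.02,0,0,0.0038,0,0,0,0.02,0,0,0.0038,0,0,0],
)

```text
clock: 31.32
position: [0.4066, -0.1531, 0.0592]
tool_rot: [-3.142, -0.001, 3.123]
force: [-1.0, -0.8, -0.7]
grip_width: 0.0353
finger_force: 71.2
```

Scaled: 0.002 m / 0.8 = 0.0025, 0.001 m / 0.8 = 0.0013.

>>> jog_arm(
  motion=[0.02,0,0,0.0013,0,0,0,0.02,0,0,0.0025,0,0,0,0.02,0,0,0.0025,0,0,0],
)

```text
clock: 31.7
position: [0.4066, -0.1531, 0.057]
tool_rot: [-3.142, -0.001, 3.123]
force: [0.6, 0.1, -1.0]
grip_width: 0.0353
finger_force: 71.2
```

Scaled: 0.001 m / 0.8 = 0.0013.

>>> jog_arm(
  motion=[0.02,0,0,0.0013,0,0,0,0.02,0,0,0.0013,0,0,0,0.02,0,0,0.0013,0,0,0],
)

```text
clock: 32.08
position: [0.4066, -0.1531, 0.0564]
tool_rot: [-3.142, -0.0, 3.123]
force: [-2.6, 0.5, 8.6]
grip_width: 0.0353
finger_force: 72.2
```

>>> jog_arm(
  motion=[0.02,0,0,0.0013,0,0,0,0.02,0,0,0.0025,0,0,0,0.02,0,0,0.0025,0,0,0],
)

```text
clock: 32.45
position: [0.4066, -0.1532, 0.0562]
tool_rot: [3.142, 0.001, 3.123]
force: [-16.9, 7.8, 79.3]
grip_width: 0.0352
finger_force: 80.8
```

Scaled: -0.09 m / 0.8 = -0.1125, -0.04 m / 0.8 = -0.05.

>>> jog_arm(
  motion=[0.045,0,0,-0.0025,0,0,0,0.056,0,0,-0.0025,0,0,0,0.056,0,0,-0.0025,0,0,0,0.056,0,0,-0.05,0,0,0,0.056,0,0,-0.1125,0,0,0],
)

```text
clock: 33.08
position: [0.4059, -0.1529, 0.1443]
tool_rot: [3.141, -0.003, 3.123]
force: [0.7, 0.4, 0.2]
grip_width: 0.0559
finger_force: 0.0
```

>>> jog_arm(
  motion=[0.056,0,0,-0.0625,0,0,0,0.02,0,-0.0375,-0.0688,0,0,0,0,0,-0.0875,-0.0688,0,0,0,0,0,-0.1125,-0.0688,0,0,0,0,0,-0.1125,-0.0688,0,0,0],
)

```text
clock: 33.7
position: [0.4046, -0.2442, 0.1988]
tool_rot: [-3.141, -0.001, 3.121]
force: [0.7, 0.5, -1.1]
grip_width: 0.0003
finger_force: 0.0
```

```bash
python3 - <<'E'
from h import *
print(tool((.408,-.2416,.046)))
for n in("top","scene"): cv2.imwrite(f"pics/n_{n}.png",optics.grab_frame(n))
im=cv2.imread("pics/n_top.png"); hs=cv2.cvtColor(im,cv2.COLOR_BGR2HSV)
m=cv2.inRange(hs,(0,0,90),(180,45,255)); m[:250]=0; m[350:]=0; m[:,:290]=0; m[:,440:]=0
for c in cv2.findContours(m,0,2)[0]:
    if cv2.contourArea(c)>150: print(cv2.contourArea(c),cv2.approxPolyDP(c,3,True).reshape(-1,2).tolist())
t=(.4085,-.1133); y=np.radians(-1.1)
for n in("top","scene"): print(n,"exp tray",[proj(n,(t[0]+a*np.cos(y)-b*np.sin(y),t[1]+a*np.sin(y)+b*np.cos(y),.055)).round(1).tolist() for a,b in((.064,.093),(.064,-.093),(-.064,-.093),(-.064,.093))])
# brightness profile across the tray along the middle row
v=300; print("row",[(u,int(im[v,u].mean())) for u in range(305,415,3)])
E
```

```text
(array([-0.0035,  0.0027,  0.1528]), array([0., 0., 0.]))
8775.5 [[290, 311], [290, 337], [295, 337], [290, 339], [294, 342], [292, 349], [297, 349], [296, 345], [307, 349], [295, 346], [293, 341], [296, 337], [300, 344], [306, 336], [311, 340], [305, 343], [312, 343], [313, 349], [326, 348], [321, 342], [318, 346], [313, 344], [315, 338], [323, 339], [326, 335], [337, 345], [336, 349], [347, 349], [352, 337], [364, 342], [360, 349], [367, 338], [385, 342], [376, 349], [372, 345], [367, 349], [380, 349], [387, 339], [394, 349], [395, 343], [390, 343], [397, 339], [400, 344], [400, 339], [410, 340], [412, 345], [408, 342], [407, 349], [415, 349], [416, 343], [411, 343], [414, 340], [419, 341], [420, 349], [427, 340], [428, 345], [439, 344], [432, 343], [439, 335], [434, 335], [435, 322], [436, 333], [439, 331], [439, 315], [435, 312], [427, 317], [428, 336], [424, 340], [412, 334], [413, 317], [420, 316], [411, 303], [417, 293], [424, 291], [415, 282], [420, 272], [406, 268], [374, 267], [371, 276], [369, 268], [310, 263], [307, 309]]
top exp tray [[309.1, 263.2], [409.8, 268.1], [408.5, 339.1], [305.3, 334.1]]
scene exp tray [[274.1, 248.2], [319.8, 304.7], [241.6, 329.7], [206.8, 265.8]]
row [(305, 104), (308, 184), (311, 127), (314, 200), (317, 200), (320, 201), (323, 199), (326, 159), (329, 174), (332, 181), (335, 183), (338, 185), (341, 181), (344, 161), (347, 119), (350, 108), (353, 164), (356, 197), (359, 196), (362, 197), (365, 196), (368, 170), (371, 109), (374, 165), (377, 173), (380, 181), (383, 179), (386, 179), (389, 172), (392, 145), (395, 109), (398, 183), (401, 190), (404, 180), (407, 165), (410, 102), (413, 83)]
```

Both boxes and the tray are where they should be. Pressing record.

Scaled: 0.153 m / 0.8 = 0.1913, -0.0035 m / 0.8 = -0.0044.

```bash
python3 -c "
from h import *
print(ray('top',335,300,.094),ray('top',383,300,.094))"
```

```text
[ 0.4077 -0.0696  0.094 ] [ 0.4102 -0.1532  0.094 ]
```

>>> jog_arm(
  motion=[0,-0.0044,0.0034,0.0625,0,0,0,0,-0.0044,0.0034,0.125,0,0,0,0,-0.0044,0.0034,0.175,0,0,0,0,-0.0044,0.0034,0.1875,0,0,0,0,-0.0044,0.0034,0.1913,0,0,0],
)

```text
clock: 34.42
position: [0.4088, -0.2401, 0.0465]
tool_rot: [3.142, -0.001, 3.124]
force: [-0.0, 0.4, 0.6]
grip_width: 0.0001
finger_force: 0.0
```

>>> jog_arm(
  motion=[0,0,0,0.0038,0,0,0,0,0,0,0.0075,0,0,0,0,0,0,0.0113,0,0,0,0,0,0,0.0138,0,0,0,0,0,0,0.015,0,0,0],
)

```text
clock: 35.05
position: [0.4094, -0.2408, 0.0358]
tool_rot: [-3.141, 0.002, 3.123]
force: [-7.7, 7.4, 65.1]
grip_width: 0.0001
finger_force: 32.2
```

>>> jog_arm(
  motion=[0,0,0,0.0006,0,0,0,0,0,0,0.0013,0,0,0,0,0,0,0.0013,0,0,0],
)

```text
clock: 35.42
position: [0.4095, -0.2408, 0.0356]
tool_rot: [-3.141, 0.002, 3.123]
force: [-10.7, 7.7, 74.4]
grip_width: 0.0001
finger_force: 37.0
```

Scaled: -0.163 m / 0.8 = -0.2038, -0.14 m / 0.8 = -0.175.

>>> jog_arm(
  motion=[0,0,0,-0.025,0,0,0,0,0,0,-0.1,0,0,0,0,0,0,-0.175,0,0,0,0,0,0,-0.2038,0,0,0,0,0,0,-0.2038,0,0,0],
)

```text
clock: 36.05
position: [0.4092, -0.2407, 0.1977]
tool_rot: [-3.141, 0.002, 3.123]
force: [-0.7, 0.1, -1.3]
grip_width: -0.0001
finger_force: 0.0
```

>>> jog_arm(
  motion=[0,0,0,0,0,0,0,0,0,0,0,0,0,0,0,0,0,0,0,0,0,0,0,0,0,0,0,0,0,0,0,0,0,0,0],
)

```text
clock: 36.67
position: [0.4086, -0.2404, 0.196]
tool_rot: [-3.142, -0.001, 3.123]
force: [-0.1, 0.2, 0.5]
grip_width: 0.0001
finger_force: 0.0
```

```bash
python3 - <<'E'
from h import *
for n,s in(("top",np.s_[255:345,300:412]),("scene",np.s_[235:345,200:325])):
    a=cv2.imread(f"pics/n_{n}.png"); b=optics.grab_frame(n)
    d=cv2.GaussianBlur(cv2.absdiff(a,b),(5,5),0).max(2)[s]; print(n,"changed px",(d>30).sum(),d.size)
E
```

```text
top changed px 0 10080
scene changed px 122 13750
```

```bash
python3 -c "
from workcell import bot, optics, workorder
print(workorder.job_done())"
```

```text
the job is handed in; nothing more can be done
None
```

The job is handed in at about 37 s: the tray is centred on the scale, I tared it empty, laid both boxes from the rack in it and pressed record; the final pictures showed nothing shifted, but no verdict came back.

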